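# Hold the red setting pin centred in the air gauge

## Task

Pick the red-handled setting pin out of the blue crate and lower its steel stem, upright, into the yellow-circled bore of the air gauge stand without ever touching the stand with it, until the black band on the stem is level with the top of the bore. Hold it there, still and in the middle of the bore, for about 3 seconds while the gauge reads, and finish while still holding it. Leave the sleeves, the blue pin and everything else where they are.

Things in the scene. Friction and masses are not known exactly. Their poses are not given: they have to be found in the camera images.
- red_pin: red setting pin, upright in a sleeve, 115 mm long, 80 to 170 g, round. Origin: centre of its lower end (tip), z up. From the tip up: steel stem 12 mm diameter, 60 mm long, with a 4 mm black band centred 35 mm above the tip; collar 30 mm diameter, 5 mm thick, resting on the sleeve's top; red grip 20 mm diameter, 50 mm long (65 to 115 mm above the tip), taken from above
- red_pin_tip (a point): centre of the red pin's lower end
- red_pin_mark (a point): centre of the black band, on the pin's axis 35 mm above the tip
- blue_pin: another setting pin, the same shape and size but with a blue grip, standing in another sleeve; not wanted. Origin and axes as for the red pin
- stand: air gauge stand, fixed: base plate 110 x 190 x 12 mm, two posts, across them an aluminium bridge 64 (x) by 165 (y) by 24 mm thick, top 115 mm above the table, with an upright through bore of 26 mm diameter in its middle, circled in yellow, 79 mm free height below it. Origin: on the table under the bore, z up. Yaw within 0.5 rad; left or right of the robot. Nothing rises above the bridge
- bore_top (a point): centre of the bore at the bridge's top face, 115 mm above the table
- crate: blue crate, fixed, 180 (x) by 260 (y) mm, walls 5 mm thick, 62 mm high, floor 5 mm thick, rim standing out 8 mm. Origin: centre of its underside. On the robot's left or right, opposite to the stand. Holds five sleeves 65 to 90 mm apart, one under each pin
- sleeve0: turned steel sleeve, loose, standing in the crate: 46 mm outside diameter, bore 19 mm, 65 mm high, about 0.7 kg. Origin: centre of its underside; all five are alike, any of them may carry a pin
- sleeve1: turned steel sleeve, loose, standing in the crate: 46 mm outside diameter, bore 19 mm, 65 mm high, about 0.7 kg. Origin: centre of its underside; all five are alike, any of them may carry a pin
- sleeve2: turned steel sleeve, loose, standing in the crate: 46 mm outside diameter, bore 19 mm, 65 mm high, about 0.7 kg. Origin: centre of its underside; all five are alike, any of them may carry a pin
- sleeve3: turned steel sleeve, loose, standing in the crate: 46 mm outside diameter, bore 19 mm, 65 mm high, about 0.7 kg. Origin: centre of its underside; all five are alike, any of them may carry a pin
- sleeve4: turned steel sleeve, loose, standing in the crate: 46 mm outside diameter, bore 19 mm, 65 mm high, about 0.7 kg. Origin: centre of its underside; all five are alike, any of them may carry a pin
- wrench: open-ended wrench, 160 mm long, lying on the table at the side, loose; origin in the middle of its underside, handle to -x
- spray_can: yellow can, 54 mm diameter, 160 mm high, loose, standing on the table at the side; origin at the centre of its underside
Not all that is in view belongs to the job. Leave any turquoise look-alike of the red_pin alone.

How it is judged:
By the outcome, as a careful person would: the job done as asked, in the order asked, and still so for the second after the job is handed in, while the arm keeps its last pose, push and grip.
It also fails if it takes over 56 s, if anything falls off the work surface, if the arm or the gripper's body presses on something with over 40 N, if the wrist force passes 120 N, or if a joint passes its speed limit or range.

## Robot

A 7-joint arm with a two-finger parallel gripper is mounted at the origin on the work surface. World frame = base frame: x ahead of the robot, y to its left, z up, the work surface at z = 0. Lengths are in m, angles in degrees, forces in N, time in s.
With the tool pointing down it reaches from about 0.425 to 0.875 m from the base axis. Payload 4.7 kg.
Tool frame: the origin (TCP) lies on the centre line of the jaws, within the pads' length; the fingertips stand 25 mm ahead of it and the grasp point (between the pads) lies 6 mm ahead of it; z points along the fingers, y is the direction in which the jaws open and shut (so a half turn about z gives the same grasp; the last joint's range is limited). The gripper opens to 87 mm and grips with 3 to 60 N. Pads are 19 mm wide; open, the fingers measure 117 mm over their backs; the gripper's body (75 mm by 190 mm) begins 51 mm behind the grasp point.
Start: joints at [68.818, 18.392, -4.016, 83.108, 1.295, 78.541, -3.26], TCP at [0.243, -0.603, 0.248] pointing down, gripper open.
Joint ranges: [-163.93, 163.93], [-17.29, 119.83], [-79.2, 71.16], [3.27, 140.29], [-89.18, 269.18], [5.43, 117.66], [-154.24, 154.24]. Speed limits (degrees/s): [147.25, 147.25, 180, 180, 180, 180, 180].

## Interface

Orientations are given as [roll, pitch, yaw] about the fixed x, y, z axes, in that order (R = Rz(yaw) Ry(pitch) Rx(roll)).
In Python, from cell import env gives the robot as it stands.
- The arm moves only by the shell command python3 -m creep 'ROWS' [OPENING] [FORCE]. ROWS is JSON, a list of rows, each an object of numbers: "tx", "ty", "tz": the shift along the tool's x, y, z in m; "rx", "ry", "rz": the turn, a rotation vector about the tool's x, y, z in degrees. In form: [{"tx": .., "ty": .., "tz": .., "rx": .., "ry": .., "rz": ..}, ...]. A call has 1 to 20 rows; each row shifts and turns the commanded pose from where the row before left it, along the tool's axes as they then stand; what a row does not reach is not made up. A row lasts 1/8 s, in which the tool goes at most 62.5 mm and 10.7 degrees, less where a joint would pass 70% of its speed; a pose out of reach is approached as far as the arm can. A call is refused whole if a number of a shift passes 0.0625 or a number of a turn 10.7, either way. A call with a gripper value outside its range is refused whole. OPENING is the finger opening in m, from 0 to 0.087, set as the call begins (- or left out, the last holds). The fingers move at their own pace and stop on an object; FORCE is the grip in N (left out, the last holds). Time passes only in rows, so rows that do not move let the fingers close. It gives the time, the measured TCP pose, the force and the opening at its end, in the units of the state.
- env.get_obs(): the state, without advancing time (a new reading comes with each control period).
- env.read_camera(name): name is "scene" or "top" or "wrist"; returns a dict with "pixels" (420x560x3 uint8, red, green, blue), "intrinsics" (3x3 intrinsics, pixels), "D" ([k1, k2, p1, p2, k3] as OpenCV has them; the pictures are not rectified), "R" (3x3) and "t" (3): a world point X has camera coordinates R X + t. Camera axes: x right, y down, z forward; pixel columns grow to the right and rows downward; lengths in m; the calibration is good to about 2 mm. A picture is of the moment at which its call begins. There is no depth.
- env.sign_off(): hands the job in, once; it reports no verdict.
The state is a dict: "time_s": time; "qpos": joint angles; "joint_velocities": joint speeds; "effort": joint torques, N m; "tool_pos": TCP position; "tool_rot": TCP orientation; "force": force on the tool from outside, world axes, zero at the start; "wrist_torque": the same for the moment, N m; "grip_width": finger opening in m.
Only numpy, scipy, OpenCV 4.12 (cv2) and the standard library are available. Lean on these libraries where they do the work, as an engineer would, in place of code of your own. Each camera call takes 0.05 s, during which the arm holds its last target.

## Working session

There is one attempt and no reset: what is moved stays moved. The work goes in short steps, Python scripts to look and compute and a shell command to move; the robot and the scene stay as the last step left them, time stands still between calls to the robot, and variables do not carry over. Pictures are saved under pics/ and viewed, and the job is handed in when it is done.

```bash
ls; mkdir -p pics
python3 - <<'E'
from cell import env
import cv2,numpy as np
o=env.get_obs();print({k:np.round(v,3) for k,v in o.items()})
for n in ("scene","top"):
    c=env.read_camera(n);cv2.imwrite(f"pics/{n}0.png",c["pixels"][:,:,::-1]);print(n,c["intrinsics"],c["D"],c["R"],c["t"])
E
```

```text
pics
{'time_s': np.float64(0.0), 'qpos': array([68.819, 18.439, -4.015, 83.175,  1.297, 78.543, -3.261]), 'joint_velocities': array([-0.075, -0.005, -0.052, -0.019, -0.027, -0.007, -0.051]), 'effort': array([-1.0000e-03, -4.9129e+01, -4.0400e-01, -3.1253e+01, -6.4000e-02,
        4.4000e-02,  0.0000e+00]), 'tool_pos': array([ 0.243, -0.602,  0.246]), 'tool_rot': array([-1.79888e+02,  8.00000e-03,  2.19900e+01]), 'force': array([-0.719,  0.499, -0.177]), 'wrist_torque': array([ 0.04 ,  0.01 , -0.004]), 'grip_width': np.float64(0.087)}
scene [[380.09451645   0.         281.34897225]
 [  0.         380.09451645 214.7229898 ]
 [  0.           0.           1.        ]] [0.003879 0.       0.       0.       0.      ] [[-0.19823185  0.98006014 -0.01364736]
 [ 0.61312732  0.11312702 -0.78184216]
 [-0.76470846 -0.16335359 -0.62332703]] [ 0.1192001  -0.25701388  1.52668341]
top [[429.6136007    0.         286.6080513 ]
 [  0.         429.6136007  204.53325007]
 [  0.           0.           1.        ]] [0.00235422 0.         0.         0.         0.        ] [[ 0.02383566 -0.99919179  0.03236707]
 [-0.98362208 -0.02922564 -0.17785802]
 [ 0.17866022 -0.0275976  -0.98352372]] [-0.04653993  0.52713794  1.17358281]
```

View pics/scene0.png

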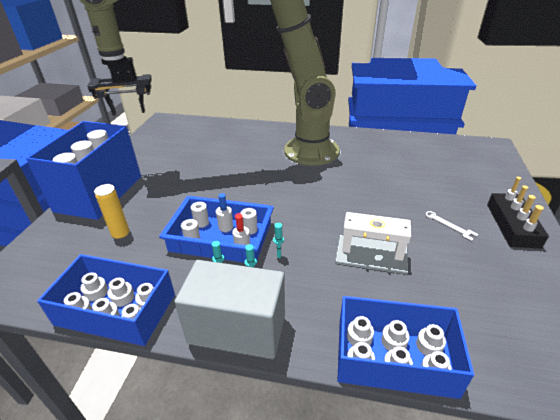

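View pics/top0.png

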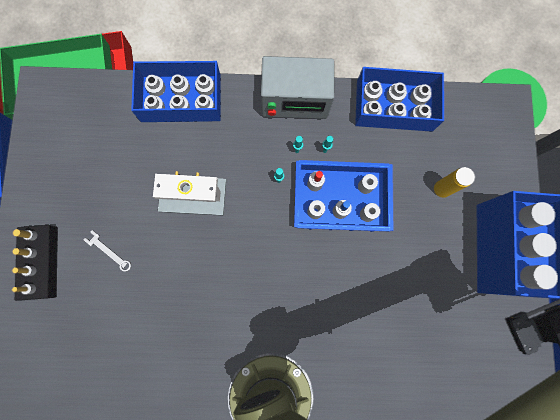

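Candidates in the top view are the red pin at (318,176) in the crate, the blue pin at (343,205), and turquoise look-alikes at (298,143), (328,142) and (279,174) outside the crate. I choose the red one at (318,176) and will check it in a close crop.

```bash
cat > h.py <<'E'
from cell import env
import cv2,numpy as np
def cam(n): return env.read_camera(n)
def ray(c,uv,z):
    p=cv2.undistortPoints(np.array([[uv]],float),c["intrinsics"],np.array(c["D"]))[0,0]
    R=np.array(c["R"]);t=np.array(c["t"]);o=-R.T@t;d=R.T@np.array([p[0],p[1],1])
    return o+d*(z-o[2])/d[2]
def proj(c,X):
    return cv2.projectPoints(np.array(X,float).reshape(-1,3),cv2.Rodrigues(np.array(c["R"]))[0],np.array(c["t"]),c["intrinsics"],np.array(c["D"]))[0][:,0]
E
python3 - <<'E'
from h import *
for n,rs in (("top",[(285,135,120,100),(145,160,90,60)]),("scene",[(150,180,150,100),(325,200,100,80)])):
    c=cam(n);im=c["pixels"][:,:,::-1]
    hsv=cv2.cvtColor(c["pixels"],cv2.COLOR_RGB2HSV)
    tiles=[]
    for (x,y,w,h) in rs:
        tiles.append(cv2.resize(im[y:y+h,x:x+w],(400,300 if 1 else 0),interpolation=cv2.INTER_CUBIC))
    cv2.imwrite(f"pics/crop_{n}.png",np.hstack(tiles))
    red=((hsv[...,0]<8)|(hsv[...,0]>172))&(hsv[...,1]>150)&(hsv[...,2]>80)
    yel=(hsv[...,0]>18)&(hsv[...,0]<32)&(hsv[...,1]>120)&(hsv[...,2]>100)
    for nm,m in(("red",red),("yel",yel)):
        k,l,s,ce=cv2.connectedComponentsWithStats(m.astype(np.uint8))
        for i in range(1,k):
            if s[i,4]>=8: print(n,nm,s[i],ce[i].round(1))
E
```

```text
top red [102  31  31  39 784] [119.3  50.7]
top red [ 0 81  3 32 55] [ 0.6 99.9]
top red [268 109   8   7  46] [271.5 112. ]
top red [315 171   8  10  56] [318.3 175.6]
top yel [175 171   3   4   9] [176.1 172.9]
top yel [435 170  35  28 283] [449.9 187.7]
top yel [196 173   3   3   8] [197.1 174.1]
top yel [178 180  14  14  62] [184.6 186.5]
top yel [ 13 229  17   9  86] [ 20.3 233.6]
top yel [ 13 248  16   7  70] [ 19.5 251.9]
top yel [ 13 268  15   5  53] [ 19.1 270.6]
top yel [ 12 287  15   5  42] [ 17.9 289.4]
scene red [235 213   8  19 102] [239.1 221.9]
scene yel [95 86 27  4 46] [106.7  87.3]
scene yel [512 178   8  14  43] [515.3 184.5]
scene yel [536 183  15  21 124] [544.6 192.8]
scene yel [517 187  10  15  63] [521.3 194.2]
scene yel [ 96 190  33  49 871] [113.1 214.6]
scene yel [524 197  11  15  81] [528.  203.9]
scene yel [530 207  13  16 100] [534.9 214.8]
```

```bash
ls pics
```

```text
crop_scene.png
crop_top.png
scene0.png
top0.png
```

View pics/crop_top.png

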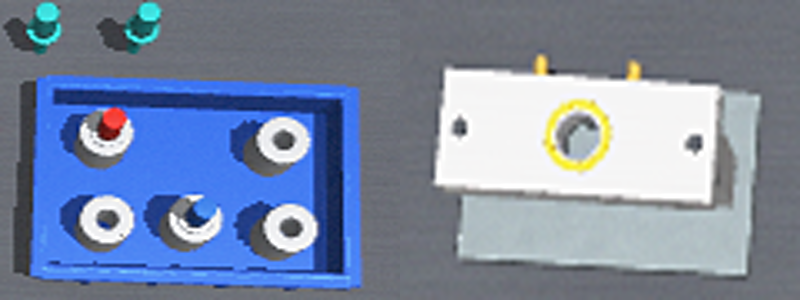

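Run:
```python
from h import *
t=cam("top");s=cam("scene")
print("red centre mid", ray(t,(318.3,175.6),.100), ray(s,(239.1,221.9),.100))
print("red top", ray(s,(239.,215.5),.125))
# triangulate
def P(c): return c["intrinsics"]@np.c_[c["R"],c["t"]]
X=cv2.triangulatePoints(P(t),P(s),np.array([[318.3],[175.6]]),np.array([[239.1],[221.9]]));print((X[:3]/X[3]).T)
print("bore",ray(t,(184.6,186.5),.115))
im=cv2.cvtColor(t["pixels"],cv2.COLOR_RGB2HSV)
m=((im[...,2]>200)&(im[...,1]<60)).astype(np.uint8)
k,l,st,ce=cv2.connectedComponentsWithStats(m)
for i in range(1,k):
    if st[i,4]>400 and 140<ce[i][0]<240 and 150<ce[i][1]<230:
        cs,_=cv2.findContours((l==i).astype(np.uint8),0,1);r=cv2.minAreaRect(cs[0]);b=cv2.boxPoints(r)
        print(st[i],ce[i],r);print(np.array([ray(t,q,.115) for q in b]).round(3))
for q in((295,162),(392,165),(391,230),(293,227)): print(ray(t,q,.062).round(3))
```

```text
red centre mid [ 0.60250345 -0.11653034  0.1       ] [ 0.59951101 -0.11518543  0.1       ]
red top [ 0.60267052 -0.11237513  0.125     ]
[[ 0.60179066 -0.1154907   0.10194629]]
bore [0.55706552 0.2444513  0.115     ]
[ 153  174   64   27 1256] [184.32006369 186.6433121 ] ((184.37794494628906, 186.63589477539062), (62.26985168457031, 23.475990295410156), 3.2704880237579346)
[[0.527 0.327 0.115]
 [0.591 0.329 0.115]
 [0.587 0.162 0.115]
 [0.522 0.162 0.115]]
[ 0.65  -0.053  0.062]
[ 0.65  -0.333  0.062]
[ 0.462 -0.326  0.062]
[ 0.463 -0.051  0.062]
```

View pics/crop_scene.png

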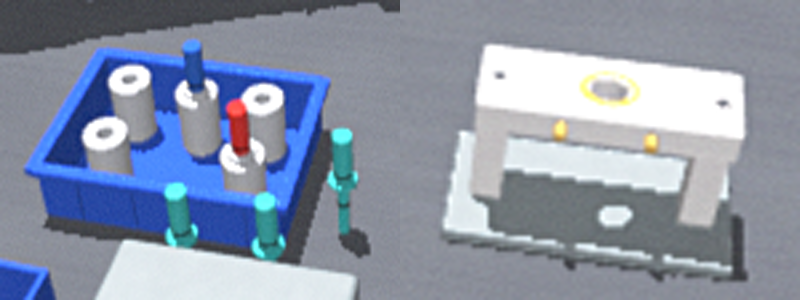

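The crop confirms it: red grip in a sleeve at about (0.601,-0.115), bore at about (0.557,0.244) with the bridge measuring 64x165 as given. I'll raise the arm and travel to above the pin for a wrist view.

```bash
python3 -m creep '[{"tz":-0.03},{"tz":-0.03},{"tx":0.02,"ty":-0.0125},{"tx":0.0325,"ty":-0.02},{"tx":0.035,"ty":-0.0215},{"tx":0.035,"ty":-0.0215},{"tx":0.035,"ty":-0.0215},{"tx":0.035,"ty":-0.0215},{"tx":0.035,"ty":-0.0215},{"tx":0.035,"ty":-0.0215},{"tx":0.035,"ty":-0.0215},{"tx":0.035,"ty":-0.0215},{"tx":0.035,"ty":-0.0215},{"tx":0.035,"ty":-0.0215},{"tx":0.035,"ty":-0.0215},{"tx":0.03,"ty":-0.0185},{"tx":0.02,"ty":-0.0125},{}]' 0.05
python3 - <<'E'
from h import *
c=cam("wrist");cv2.imwrite("pics/w1.png",c["pixels"][:,:,::-1]);o=env.get_obs();print(o["tool_pos"],o["tool_rot"],o["qpos"],o["time_s"])
print(proj(c,[[.601,-.115,.125],[.601,-.115,.1]]))
E
```

```text
[ 0.2433189  -0.60262702  0.24731829] [-1.79977161e+02  4.13808173e-03  2.19924975e+01] [68.81835421 18.40362493 -4.01703041 83.12301234  1.29605036 78.54142456
 -3.25937944] 0.35
[[292.10195671 220.16180692]
 [115.59788465 -56.23636996]]$[0]: bad value
```

View pics/w1.png

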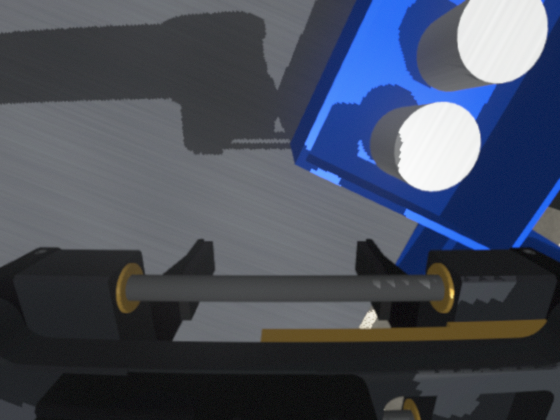

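The wrist view shows only the tube bin at right and the fingers at the bottom; nothing moved, because the call was refused. I'll retry with all six keys in each row.

```bash
python3 -m creep '[{"tx":0,"ty":0,"tz":-0.03,"rx":0,"ry":0,"rz":0},{"tx":0,"ty":0,"tz":-0.03,"rx":0,"ry":0,"rz":0}]' 0.05
```

```text
time_s: 0.6
tool_pos: [0.2433, -0.6025, 0.3079]
tool_rot: [-179.9, 0.0, 22.0]
force: [-0.5, 0.8, 0.5]
grip_width: 0.0744
```

```bash
python3 -m creep '[{"tx":0.02,"ty":-0.0125,"tz":0,"rx":0,"ry":0,"rz":0},{"tx":0.0325,"ty":-0.02,"tz":0,"rx":0,"ry":0,"rz":0},{"tx":0.035,"ty":-0.0215,"tz":0,"rx":0,"ry":0,"rz":0},{"tx":0.035,"ty":-0.0215,"tz":0,"rx":0,"ry":0,"rz":0},{"tx":0.035,"ty":-0.0215,"tz":0,"rx":0,"ry":0,"rz":0},{"tx":0.035,"ty":-0.0215,"tz":0,"rx":0,"ry":0,"rz":0},{"tx":0.035,"ty":-0.0215,"tz":0,"rx":0,"ry":0,"rz":0},{"tx":0.035,"ty":-0.0215,"tz":0,"rx":0,"ry":0,"rz":0},{"tx":0.035,"ty":-0.0215,"tz":0,"rx":0,"ry":0,"rz":0},{"tx":0.035,"ty":-0.0215,"tz":0,"rx":0,"ry":0,"rz":0},{"tx":0.035,"ty":-0.0215,"tz":0,"rx":0,"ry":0,"rz":0},{"tx":0.035,"ty":-0.0215,"tz":0,"rx":0,"ry":0,"rz":0},{"tx":0.03,"ty":-0.019,"tz":0,"rx":0,"ry":0,"rz":0},{"tx":0.02,"ty":-0.0125,"tz":0,"rx":0,"ry":0,"rz":0},{"tx":0,"ty":0,"tz":0,"rx":0,"ry":0,"rz":0}]' 0.05
python3 - <<'E'
from h import *
c=cam("wrist");cv2.imwrite("pics/w1b.png",c["pixels"][:,:,::-1]);o=env.get_obs();print(o["tool_pos"],o["tool_rot"],o["qpos"],o["time_s"])
print(proj(c,[[.601,-.115,.125],[.601,-.115,.1]]))
E
```

```text
time_s: 2.48
tool_pos: [0.5588, -0.171, 0.3065]
tool_rot: [-179.9, 0.0, 22.3]
force: [-0.6, -0.6, 0.4]
grip_width: 0.0503
[ 0.55806104 -0.17336574  0.30663698] [-1.79954320e+02  8.72028002e-02  2.21351304e+01] [ 36.46894917  10.71235676 -25.19682343  86.79558447   4.57782267
  83.60939626 -56.72531009] 2.525
[[250.95229989 139.99483272]
 [253.39745753 138.78974598]]
```

View pics/w1b.png

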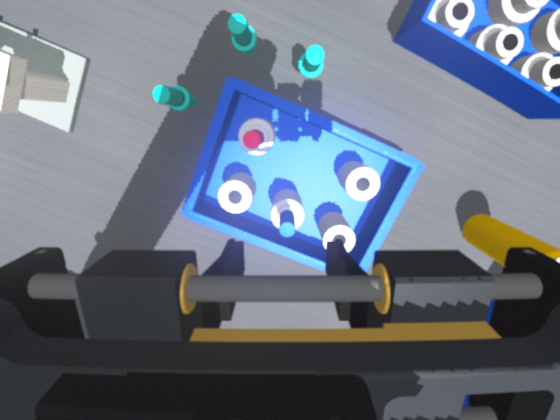

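The wrist view shows the red pin at (252,140), matching my projection (251,140). Blue pin is at (287,225), turquoise at (240,30), (312,60), (172,97). I'll refine and plan the next shift.

Run:
```python
from h import *
c=cam("wrist");hsv=cv2.cvtColor(c["pixels"],cv2.COLOR_RGB2HSV)
red=((hsv[...,0]<10)|(hsv[...,0]>165))&(hsv[...,1]>120)&(hsv[...,2]>80)
red[:100]=0;red[180:]=0
k,l,s,ce=cv2.connectedComponentsWithStats(red.astype(np.uint8))
for i in range(1,k):
    if s[i,4]>20: print(s[i],ce[i]);print(ray(c,ce[i],.12),ray(c,ce[i],.125))
o=env.get_obs();print(o["tool_pos"],o["tool_rot"])
cv2.imwrite("pics/w1c.png",cv2.resize(c["pixels"][100:180,210:310,::-1],(700,560),interpolation=cv2.INTER_CUBIC))
a=np.linspace(0,2*np.pi,9)
print(-np.array(c["R"]).T@c["t"])
```

```text
[242 129  14  14 128] [247.859375 135.      ]
[ 0.60359204 -0.11229136  0.12      ] [ 0.60400451 -0.11279083  0.125     ]
[ 0.55768264 -0.17483946  0.30684499] [-1.79993594e+02  9.52152643e-02  2.19996266e+01]
[ 0.63030134 -0.14463486  0.44377453]
```

View pics/w1c.png

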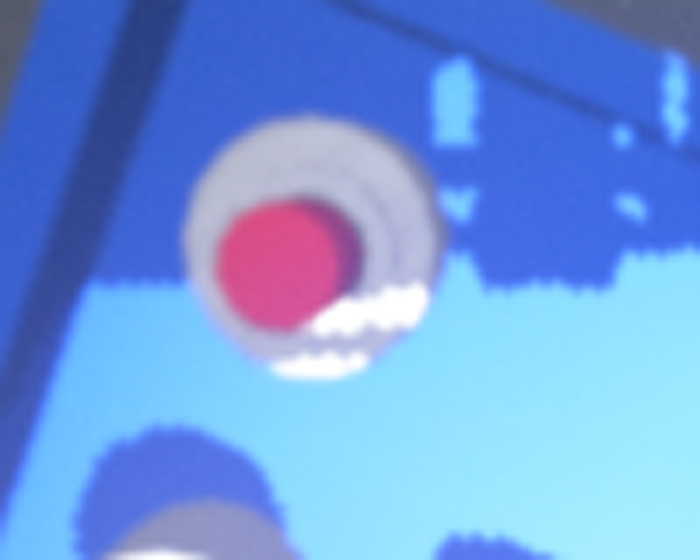

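```bash
python3 -m creep '[{"tx":0.016,"ty":-0.01,"tz":0,"rx":0,"ry":0,"rz":0},{"tx":0.016,"ty":-0.01,"tz":0.02,"rx":0,"ry":0,"rz":0},{"tx":0.016,"ty":-0.01,"tz":0.03,"rx":0,"ry":0,"rz":0},{"tx":0.016,"ty":-0.01,"tz":0.03,"rx":0,"ry":0,"rz":0},{"tx":0,"ty":0,"tz":0.027,"rx":0,"ry":0,"rz":0},{"tx":0,"ty":0,"tz":0,"rx":0,"ry":0,"rz":0},{"tx":0,"ty":0,"tz":0,"rx":0,"ry":0,"rz":0},{"tx":0,"ty":0,"tz":0,"rx":0,"ry":0,"rz":0}]'
python3 - <<'E'
from h import *
c=cam("wrist");cv2.imwrite("pics/w2.png",c["pixels"][:,:,::-1]);o=env.get_obs();print(o["tool_pos"],o["tool_rot"],o["time_s"])
hsv=cv2.cvtColor(c["pixels"],cv2.COLOR_RGB2HSV)
red=((hsv[...,0]<10)|(hsv[...,0]>165))&(hsv[...,1]>120)&(hsv[...,2]>80)
k,l,s,ce=cv2.connectedComponentsWithStats(red.astype(np.uint8))
for i in range(1,k):
    if s[i,4]>20: print(s[i],ce[i],ray(c,ce[i],.125))
p=o["tool_pos"];print("tcp axis proj",proj(c,[[p[0],p[1],.125]]))
E
```

```text
time_s: 3.58
tool_pos: [0.6037, -0.1139, 0.2023]
tool_rot: [179.9, -0.1, 21.9]
force: [-0.8, 0.2, -0.5]
grip_width: 0.0503
[ 0.60352618 -0.11391988  0.20207888] [ 1.79910438e+02 -1.09003034e-01  2.19502888e+01] 3.625
tcp axis proj [[283.58873913 226.51634596]]
```

View pics/w2.png

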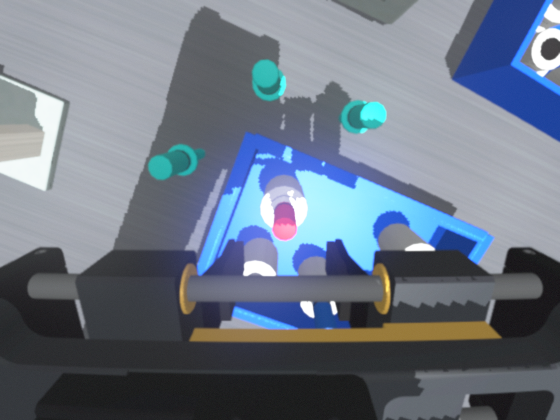

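The pin top is at about (285,231) against the projected tool axis at (284,227), so it is within about 2 mm. I'll correct, descend and grip.

```bash
python3 -m creep '[{"tx":-0.002,"ty":0,"tz":0.01,"rx":0,"ry":0,"rz":0},{"tx":0,"ty":0,"tz":0.02,"rx":0,"ry":0,"rz":0},{"tx":0,"ty":0,"tz":0.02,"rx":0,"ry":0,"rz":0},{"tx":0,"ty":0,"tz":0.02,"rx":0,"ry":0,"rz":0},{"tx":0,"ty":0,"tz":0.014,"rx":0,"ry":0,"rz":0},{"tx":0,"ty":0,"tz":0.008,"rx":0,"ry":0,"rz":0},{"tx":0,"ty":0,"tz":0.002,"rx":0,"ry":0,"rz":0},{"tx":0,"ty":0,"tz":0,"rx":0,"ry":0,"rz":0},{"tx":0,"ty":0,"tz":0,"rx":0,"ry":0,"rz":0}]'
python3 - <<'E'
from h import *
c=cam("wrist");cv2.imwrite("pics/w3.png",c["pixels"][:,:,::-1]);o=env.get_obs();print(o["tool_pos"],o["tool_rot"],o["time_s"])
E
```

```text
time_s: 4.75
tool_pos: [0.6015, -0.1144, 0.1073]
tool_rot: [179.9, -0.1, 22.0]
force: [0.5, 1.0, -1.0]
grip_width: 0.05
[ 0.60145218 -0.11436482  0.10727024] [ 1.79950773e+02 -5.73985812e-02  2.19878067e+01] 4.8
```

View pics/w3.png

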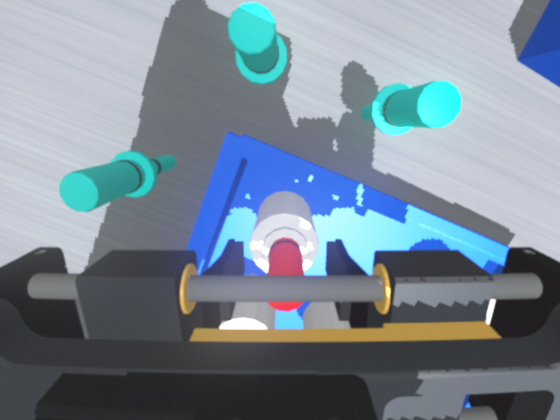

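The red grip (285,270) sits between the fingers, which are at about (225,270) and (340,270). I'll close on it.

```bash
python3 -m creep '[{"tx":0,"ty":0,"tz":0,"rx":0,"ry":0,"rz":0},{"tx":0,"ty":0,"tz":0,"rx":0,"ry":0,"rz":0},{"tx":0,"ty":0,"tz":0,"rx":0,"ry":0,"rz":0},{"tx":0,"ty":0,"tz":0,"rx":0,"ry":0,"rz":0},{"tx":0,"ty":0,"tz":0,"rx":0,"ry":0,"rz":0},{"tx":0,"ty":0,"tz":0,"rx":0,"ry":0,"rz":0}]' 0.01 35
```

```text
time_s: 5.55
tool_pos: [0.601, -0.1144, 0.1065]
tool_rot: [180.0, 0.0, 22.0]
force: [-0.1, -0.8, -0.1]
grip_width: 0.0191
```

```bash
python3 -m creep '[{"tx":0,"ty":0,"tz":-0.004,"rx":0,"ry":0,"rz":0},{"tx":0,"ty":0,"tz":-0.008,"rx":0,"ry":0,"rz":0},{"tx":0,"ty":0,"tz":-0.012,"rx":0,"ry":0,"rz":0},{"tx":0,"ty":0,"tz":-0.016,"rx":0,"ry":0,"rz":0},{"tx":0,"ty":0,"tz":-0.02,"rx":0,"ry":0,"rz":0},{"tx":0,"ty":0,"tz":-0.02,"rx":0,"ry":0,"rz":0},{"tx":0,"ty":0,"tz":-0.02,"rx":0,"ry":0,"rz":0},{"tx":0,"ty":0,"tz":-0.02,"rx":0,"ry":0,"rz":0},{"tx":0,"ty":0,"tz":-0.02,"rx":0,"ry":0,"rz":0},{"tx":0,"ty":0,"tz":-0.012,"rx":0,"ry":0,"rz":0},{"tx":0,"ty":0,"tz":-0.008,"rx":0,"ry":0,"rz":0},{"tx":0,"ty":0,"tz":0,"rx":0,"ry":0,"rz":0},{"tx":0,"ty":0,"tz":0,"rx":0,"ry":0,"rz":0},{"tx":0,"ty":0,"tz":0,"rx":0,"ry":0,"rz":0}]'
python3 - <<'E'
from h import *
for n in("scene","top","wrist"):
    c=cam(n);cv2.imwrite(f"pics/l_{n}.png",c["pixels"][:,:,::-1])
o=env.get_obs();print(o["tool_pos"],o["tool_rot"],o["time_s"],o["qpos"])
E
```

```text
time_s: 7.3
tool_pos: [0.6006, -0.1143, 0.2657]
tool_rot: [-180.0, 0.1, 22.0]
force: [0.3, 0.1, -1.7]
grip_width: 0.0191
[ 0.60084497 -0.11426366  0.26614211] [-1.79979845e+02  3.23994780e-02  2.19919686e+01] 7.45 [ 30.90434641  15.22898203 -27.43190239  86.56644484   7.05541591
  79.96299627 -64.94711205]
```

View pics/l_scene.png

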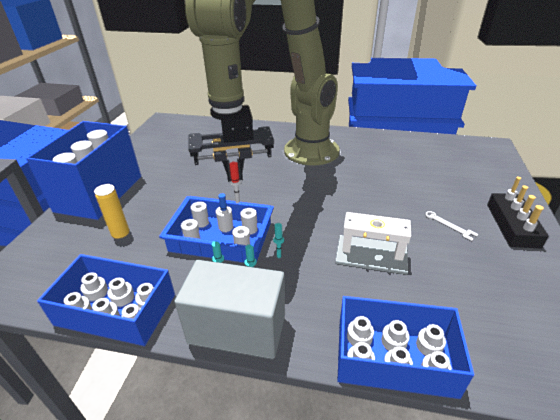

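View pics/l_wrist.png

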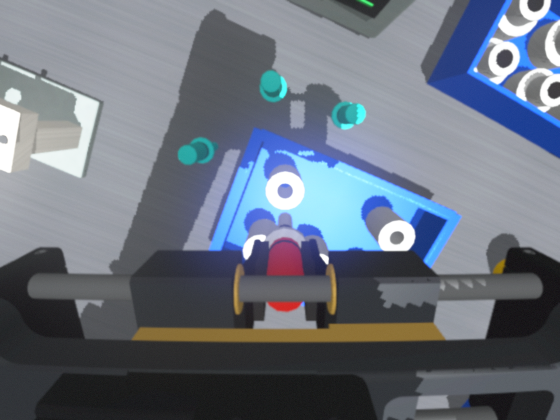

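View pics/l_top.png

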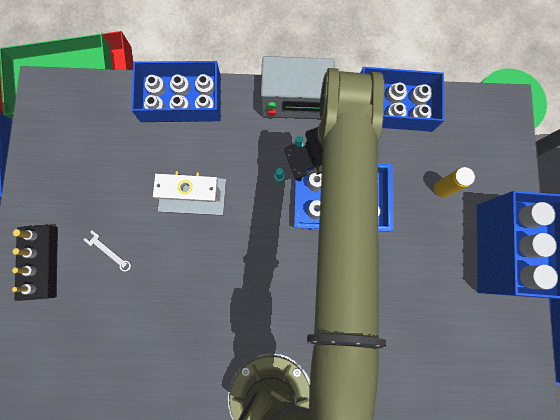

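The pin is lifted, with the stem at about (238,190) in the scene view. Everything else is in place. Next I check the pin's tilt and its offset from the tool.

Run:
```python
from h import *
o=env.get_obs();p=o["tool_pos"];tip=p[2]-.1065+.010
c=cam("scene")
X=[[p[0],p[1],tip+h] for h in(0,33,37,60,65,115) ] if 0 else [[p[0],p[1],tip+h/1000] for h in(0,33,37,60,65,115)]
q=proj(c,X);print(q.round(1))
x0,y0=215,150
S=9
im=cv2.resize(c["pixels"][y0:y0+60,x0:x0+60,::-1],None,fx=S,fy=S,interpolation=cv2.INTER_CUBIC)
for u in q: cv2.circle(im,tuple(int(v) for v in ((u-[x0,y0]+.5)*S)),3,(0,255,0),-1)
c2=cam("wrist");q2=proj(c2,X);print(q2.round(1))
im2=cv2.resize(c2["pixels"][190:330,215:355,::-1],(540,540),interpolation=cv2.INTER_CUBIC)
cv2.imwrite("pics/l_crop.png",np.hstack([cv2.resize(im,(400,400)),cv2.resize(im2,(400,400))]))
```

```text
[[237.1 201.5]
 [235.9 191. ]
 [235.8 189.7]
 [235.  182. ]
 [234.8 180.3]
 [232.9 162.8]]
[[283.9 218.4]
 [283.8 232.5]
 [283.8 234.4]
 [283.7 247.5]
 [283.7 250.7]
 [283.4 295.5]]
```

View pics/l_crop.png

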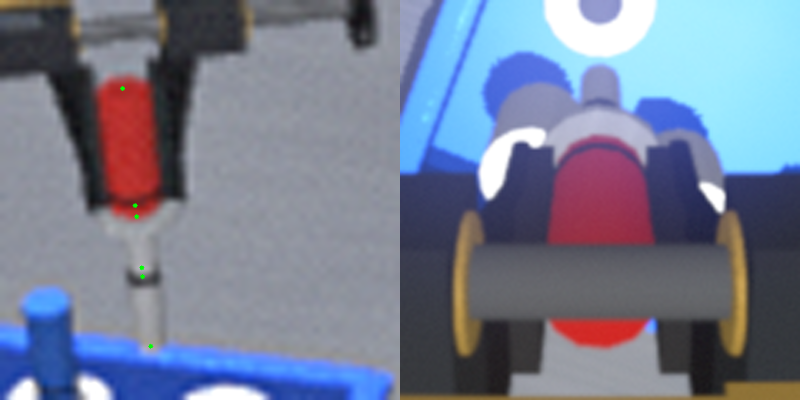

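The held pin agrees with the projected vertical axis in both views, so it is upright. Moving over the bore at this height; the tip is at 0.17, well above the bridge at 0.115.

```bash
python3 -m creep '[{"tx":0.0025,"ty":-0.01,"tz":0,"rx":0,"ry":0,"rz":0},{"tx":0.005,"ty":-0.019,"tz":0,"rx":0,"ry":0,"rz":0},{"tx":0.007,"ty":-0.026,"tz":0,"rx":0,"ry":0,"rz":0},{"tx":0.007,"ty":-0.026,"tz":0,"rx":0,"ry":0,"rz":0},{"tx":0.007,"ty":-0.026,"tz":0,"rx":0,"ry":0,"rz":0},{"tx":0.007,"ty":-0.026,"tz":0,"rx":0,"ry":0,"rz":0},{"tx":0.007,"ty":-0.026,"tz":0,"rx":0,"ry":0,"rz":0},{"tx":0.007,"ty":-0.026,"tz":0,"rx":0,"ry":0,"rz":0},{"tx":0.007,"ty":-0.026,"tz":0,"rx":0,"ry":0,"rz":0},{"tx":0.007,"ty":-0.026,"tz":0,"rx":0,"ry":0,"rz":0},{"tx":0.007,"ty":-0.026,"tz":0,"rx":0,"ry":0,"rz":0},{"tx":0.007,"ty":-0.026,"tz":0,"rx":0,"ry":0,"rz":0},{"tx":0.006,"ty":-0.022,"tz":0,"rx":0,"ry":0,"rz":0},{"tx":0.005,"ty":-0.019,"tz":0,"rx":0,"ry":0,"rz":0},{"tx":0.0035,"ty":-0.013,"tz":0,"rx":0,"ry":0,"rz":0},{"tx":0.0015,"ty":-0.006,"tz":0,"rx":0,"ry":0,"rz":0},{"tx":0,"ty":0,"tz":0,"rx":0,"ry":0,"rz":0},{"tx":0,"ty":0,"tz":0,"rx":0,"ry":0,"rz":0},{"tx":0,"ty":0,"tz":0,"rx":0,"ry":0,"rz":0}]'
python3 - <<'E'
from h import *
for n in("scene","top","wrist"):
    c=cam(n);cv2.imwrite(f"pics/b_{n}.png",c["pixels"][:,:,::-1])
o=env.get_obs();print(o["tool_pos"],o["tool_rot"],o["time_s"],o["qpos"],o["force"])
E
```

```text
time_s: 9.93
tool_pos: [0.5573, 0.2434, 0.2665]
tool_rot: [180.0, 0.0, 21.9]
force: [-0.2, 1.1, -0.5]
grip_width: 0.0192
[0.55716766 0.24386639 0.26650841] [1.79985235e+02 3.30651494e-03 2.19479794e+01] 10.075 [   5.72395717   16.59475258  -39.00509065   86.73825943   10.51863878
   80.3899222  -101.92305635] [ 0.61378531 -0.02387842 -0.70708814]
```

View pics/b_scene.png

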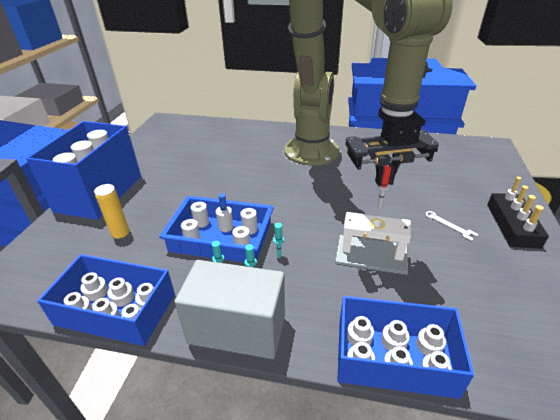

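View pics/b_wrist.png

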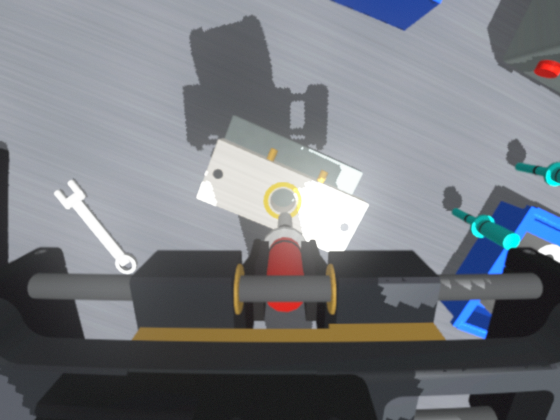

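View pics/b_top.png

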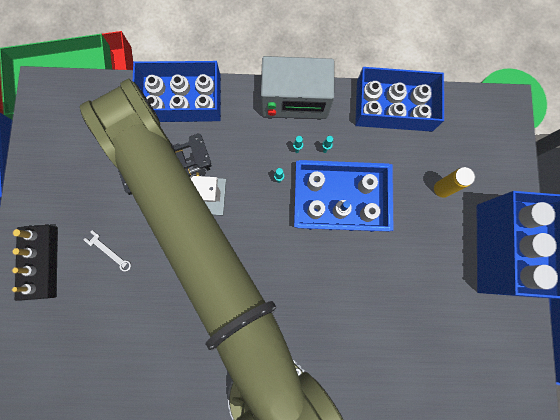

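The wrist view shows the ring at (283,200) with the stem tip just below it at (285,217); the scene view shows the stem above the ring at about (380,222). Now a precise measurement.

Run:
```python
from h import *
o=env.get_obs();p=o["tool_pos"];print(p)
w=cam("wrist");s=cam("scene")
def ring(c,box,lo=(15,60,90),hi=(36,255,255)):
    x,y,X,Y=box
    hsv=cv2.cvtColor(c,cv2.COLOR_RGB2HSV)
    m=cv2.inRange(hsv,lo,hi);mm=np.zeros_like(m);mm[y:Y,x:X]=m[y:Y,x:X]
    k,l,st,ce=cv2.connectedComponentsWithStats(mm)
    i=1+np.argmax(st[1:,4]);ys,xs=np.nonzero(l==i)
    e=cv2.fitEllipse(np.c_[xs,ys].astype(np.float32).reshape(-1,1,2));
    cs,_=cv2.findContours((l==i).astype(np.uint8),0,1);e2=cv2.fitEllipse(max(cs,key=len))
    return st[i],e,e2
st,e,e2=ring(w["pixels"],(255,172,315,212));print("wrist",st,e,e2, ray(w,e[0],.115),ray(w,e2[0],.115))
s0=cv2.imread("pics/scene0.png")[:,:,::-1].copy()
st,e3,e4=ring(s0,(365,214,390,234),(12,40,90));print("scene",st,e3,e4,ray(s,e3[0],.115),ray(s,e4[0],.115))
t0=cv2.imread("pics/top0.png")[:,:,::-1].copy();t=cam("top")
st,e5,e6=ring(t0,(170,177,200,200));print("top",st,e5,e6,ray(t,e5[0],.115),ray(t,e6[0],.115))
tip=p[2]-.0965
X=[[p[0],p[1],tip+h/1000] for h in(0,33,37,60,65,115)]+[[p[0],p[1],.115],[p[0],p[1],tip]]
qs=proj(s,X);qw=proj(w,X);print(qs.round(1));print(qw.round(1))
def crop(c,b,q,S):
    x,y,X,Y=b
    im=cv2.resize(c[y:Y,x:X,::-1],None,fx=S,fy=S,interpolation=cv2.INTER_CUBIC)
    for u in q: cv2.circle(im,tuple(int(v) for v in ((u-[x,y]+.5)*S)),2,(0,255,0),-1)
    return im
cv2.imwrite("pics/b_crop.png",np.hstack([crop(s["pixels"],(350,165,410,245),qs,6.5),crop(w["pixels"],(255,165,315,245),qw,6.5)]))
```

```text
[0.55716766 0.24386639 0.26650841]
wrist [263 182  38  30 343] ((282.42376708984375, 199.98069763183594), (32.859683990478516, 34.487125396728516), 83.44615936279297) ((282.3393859863281, 199.78433227539062), (33.378509521484375, 35.012210845947266), 90.8262710571289) [0.55815525 0.24599613 0.115     ] [0.55831641 0.24615407 0.115     ]
scene [370 219  15  10  43] ((377.1020812988281, 223.1606903076172), (8.1830415725708, 13.431361198425293), 97.55528259277344) ((377.1028747558594, 223.13526916503906), (8.167753219604492, 13.487691879272461), 97.08878326416016) [0.55612167 0.2467238  0.115     ] [0.5560164  0.24672524 0.115     ]
top [177 180  16  15  84] ((184.59640502929688, 186.60557556152344), (12.818086624145508, 13.579568862915039), 71.6426773071289) ((184.68113708496094, 186.63526916503906), (13.639815330505371, 14.471061706542969), 66.29009246826172) [0.55677553 0.2444418  0.115     ] [0.55670108 0.24421085 0.115     ]
[[379.1 206.5]
 [381.  195.8]
 [381.3 194.5]
 [382.7 186.7]
 [383.  185. ]
 [386.3 167.1]
 [376.  223.3]
 [379.1 206.5]]
[[283.9 218.4]
 [283.8 232.5]
 [283.8 234.5]
 [283.7 247.5]
 [283.7 250.8]
 [283.4 295.6]
 [284.  201.6]
 [283.9 218.4]]
```

View pics/b_crop.png

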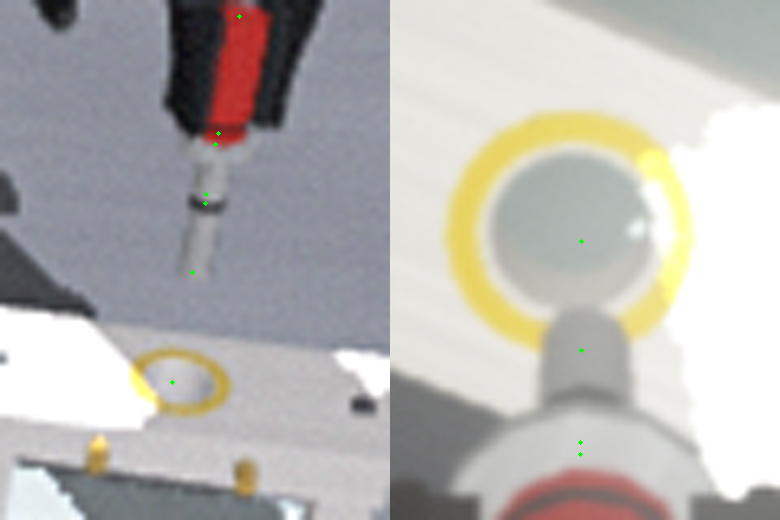

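Wrist and scene measurements both say to shift about 2 mm to +y and about 0 to 1 mm along tool x. I'll correct, then descend to tip about 10 mm above the bridge.

```bash
python3 -m creep '[{"tx":0.001,"ty":-0.0022,"tz":0,"rx":0,"ry":0,"rz":0},{"tx":0,"ty":0,"tz":0.006,"rx":0,"ry":0,"rz":0},{"tx":0,"ty":0,"tz":0.012,"rx":0,"ry":0,"rz":0},{"tx":0,"ty":0,"tz":0.014,"rx":0,"ry":0,"rz":0},{"tx":0,"ty":0,"tz":0.008,"rx":0,"ry":0,"rz":0},{"tx":0,"ty":0,"tz":0.003,"rx":0,"ry":0,"rz":0},{"tx":0,"ty":0,"tz":0,"rx":0,"ry":0,"rz":0},{"tx":0,"ty":0,"tz":0,"rx":0,"ry":0,"rz":0},{"tx":0,"ty":0,"tz":0,"rx":0,"ry":0,"rz":0}]'
cat > chk.py <<'E'
from h import *
import sys
o=env.get_obs();p=o["tool_pos"];print(p,o["tool_rot"],o["time_s"],o["force"])
w=cam("wrist");s=cam("scene")
tip=p[2]-.0965
a=np.linspace(0,2*np.pi,60)
X=[[p[0],p[1],tip+h/1000] for h in(0,33,37,60,65)]+[[p[0],p[1],.115]]
C=[[p[0]+.013*np.cos(t),p[1]+.013*np.sin(t),.115] for t in a]
qs=proj(s,X);qw=proj(w,X)
def crop(c,b,q,r,S):
    x,y,XX,Y=b
    im=cv2.resize(c[y:Y,x:XX,::-1],None,fx=S,fy=S,interpolation=cv2.INTER_CUBIC)
    for u in q: cv2.circle(im,tuple(int(v) for v in ((u-[x,y]+.5)*S)),2,(0,255,0),-1)
    for u in r: cv2.circle(im,tuple(int(v) for v in ((u-[x,y]+.5)*S)),1,(255,0,255),-1)
    return im
cv2.imwrite(sys.argv[1],np.hstack([crop(s["pixels"],(350,178,410,242),qs,proj(s,C),6.5),crop(w["pixels"],(255,170,315,234),qw,proj(w,C),6.5)]))
E
python3 chk.py pics/c1.png
```

```text
time_s: 11.35
tool_pos: [0.5573, 0.2469, 0.224]
tool_rot: [180.0, -0.0, 22.0]
force: [0.6, -0.4, -0.6]
grip_width: 0.0191
[0.55731684 0.24685348 0.2239565 ] [ 1.79992977e+02 -4.25539997e-02  2.19863553e+01] 11.35 [ 0.56376231 -0.40430814 -0.60872756]
```

View pics/c1.png

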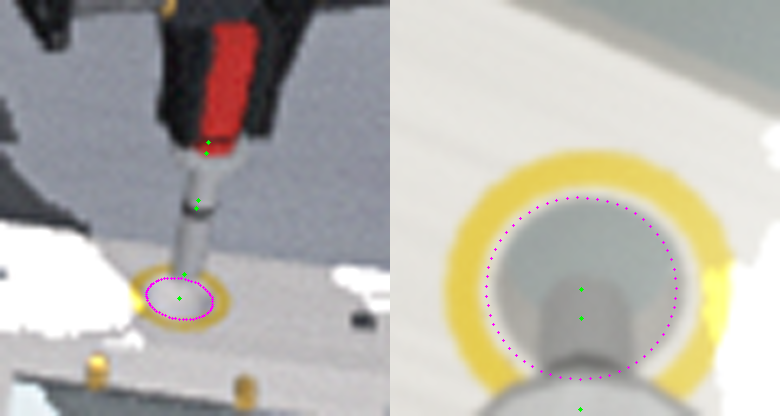

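Both views show the pin within about 1 mm of the bore axis: ring centre (590,293) vs stem column 586 in the wrist crop. I'll shift 0.8 mm toward -y and descend.

```bash
python3 -m creep '[{"tx":0,"ty":0.0008,"tz":0,"rx":0,"ry":0,"rz":0},{"tx":0,"ty":0,"tz":0.002,"rx":0,"ry":0,"rz":0},{"tx":0,"ty":0,"tz":0.004,"rx":0,"ry":0,"rz":0},{"tx":0,"ty":0,"tz":0.006,"rx":0,"ry":0,"rz":0},{"tx":0,"ty":0,"tz":0.006,"rx":0,"ry":0,"rz":0},{"tx":0,"ty":0,"tz":0.006,"rx":0,"ry":0,"rz":0},{"tx":0,"ty":0,"tz":0.006,"rx":0,"ry":0,"rz":0},{"tx":0,"ty":0,"tz":0.006,"rx":0,"ry":0,"rz":0},{"tx":0,"ty":0,"tz":0.004,"rx":0,"ry":0,"rz":0},{"tx":0,"ty":0,"tz":0.003,"rx":0,"ry":0,"rz":0},{"tx":0,"ty":0,"tz":0.002,"rx":0,"ry":0,"rz":0},{"tx":0,"ty":0,"tz":0,"rx":0,"ry":0,"rz":0},{"tx":0,"ty":0,"tz":0,"rx":0,"ry":0,"rz":0},{"tx":0,"ty":0,"tz":0,"rx":0,"ry":0,"rz":0},{"tx":0,"ty":0,"tz":0,"rx":0,"ry":0,"rz":0}]'
python3 chk.py pics/c2.png
```

```text
time_s: 13.32
tool_pos: [0.5575, 0.246, 0.1787]
tool_rot: [180.0, -0.0, 22.0]
force: [0.1, -0.2, -1.0]
grip_width: 0.0192
[0.55747505 0.245997   0.1786506 ] [ 1.79991813e+02 -1.16294193e-02  2.19893986e+01] 13.325 [ 0.14312179 -0.20733023 -1.03834892]
```

View pics/c2.png

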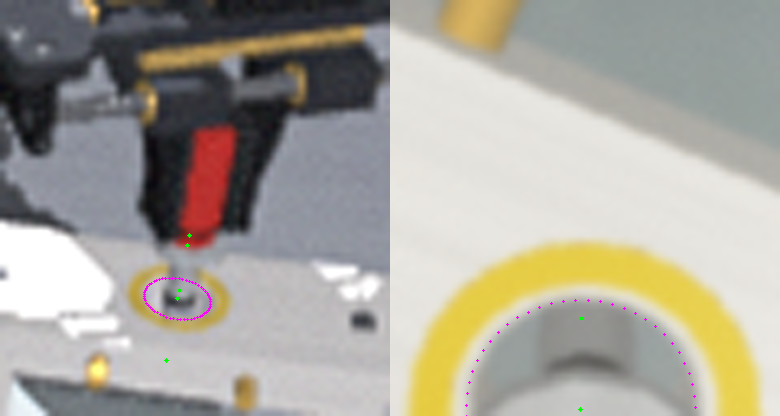

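The band is in the bore mouth in the scene view at about (180,297) in the crop, and the stem is centred (587 vs ring 586 in wrist). By the numbers the band is about 2 mm high, so I'll lower it by that and check the band height.

```bash
python3 -m creep '[{"tx":0,"ty":0,"tz":0.001,"rx":0,"ry":0,"rz":0},{"tx":0,"ty":0,"tz":0.001,"rx":0,"ry":0,"rz":0},{"tx":0,"ty":0,"tz":0,"rx":0,"ry":0,"rz":0},{"tx":0,"ty":0,"tz":0,"rx":0,"ry":0,"rz":0},{"tx":0,"ty":0,"tz":0,"rx":0,"ry":0,"rz":0}]'
python3 - <<'E'
from h import *
zs=[];P=[];ims=[]
for i in range(6):
    s=cam("scene");o=env.get_obs();P.append(o["tool_pos"]);ims.append(s["pixels"].astype(float))
p=np.mean(P,0);print(p,np.std(P,0),o["time_s"])
im=np.mean(ims,0).astype(np.uint8)
cpos=-np.array(s["R"]).T@s["t"];d=cpos[:2]-p[:2];d/=np.linalg.norm(d)
S=16;x,y=360,210
big=cv2.resize(im[y:y+36,x:x+36,::-1],None,fx=S,fy=S,interpolation=cv2.INTER_CUBIC)
tip=p[2]-.0965
f=lambda z,r:proj(s,[[p[0]+d[0]*r,p[1]+d[1]*r,z]])[0]
for h,col in((33,(0,255,0)),(37,(0,255,0)),(60,(0,0,255))):
    th=np.arctan2(d[1],d[0])+np.linspace(-1.5,1.5,40)
    for t in th:
        u=proj(s,[[p[0]+.006*np.cos(t),p[1]+.006*np.sin(t),tip+h/1000]])[0];cv2.circle(big,tuple(int(v) for v in((u-[x,y]+.5)*S)),1,col,-1)
for t in np.linspace(0,6.28,90):
    u=proj(s,[[p[0]+.013*np.cos(t),p[1]+.013*np.sin(t),.115]])[0];cv2.circle(big,tuple(int(v) for v in((u-[x,y]+.5)*S)),1,(255,0,255),-1)
cv2.imwrite("pics/c3.png",big)
c0=f(.115,.006);print(c0)
# brightness profile along stem front, and predicted rows
for r in range(int(c0[1])-9,int(c0[1])+8): print(r,im[r,int(round(c0[0]))-1:int(round(c0[0]))+2].mean(1).round(0))
print("band pred rows",f(tip+.037,.006),f(tip+.033,.006))
E
```

```text
time_s: 14.05
tool_pos: [0.5574, 0.246, 0.1766]
tool_rot: [180.0, -0.0, 22.0]
force: [0.2, -0.4, -0.6]
grip_width: 0.0193
[0.55741968 0.24600288 0.17653872] [1.54402981e-05 1.07426095e-05 1.40113149e-05] 14.35
[376.55070176 224.86777538]
215 [79. 78. 78.]
216 [146. 129. 107.]
217 [159. 152. 151.]
218 [155. 160. 171.]
219 [130. 152. 167.]
220 [127. 150. 165.]
221 [135. 152. 165.]
222 [137. 157. 166.]
223 [141. 162. 167.]
224 [ 91. 130. 115.]
225 [67. 81. 70.]
226 [144. 149. 145.]
227 [149. 157. 155.]
228 [166. 159. 153.]
229 [185. 185. 183.]
230 [187. 188. 189.]
231 [195. 192. 193.]
band pred rows [376.66305899 224.2643002 ] [376.4428877  225.44685896]
```

View pics/c3.png

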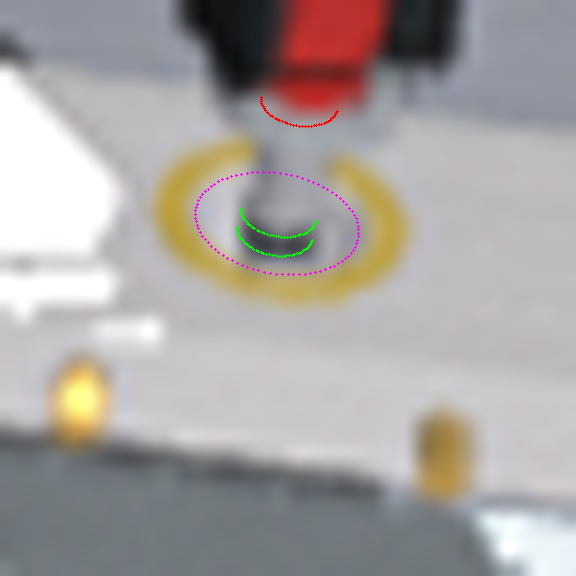

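The band matches the predicted 33–37 mm arcs with its centre at z≈0.115. The stem centre is at crop x≈280 and the ring centre at 282, about 0.4 mm apart. Now I hold.

```bash
python3 -m creep '[{"tx":0,"ty":0,"tz":0,"rx":0,"ry":0,"rz":0},{"tx":0,"ty":0,"tz":0,"rx":0,"ry":0,"rz":0},{"tx":0,"ty":0,"tz":0,"rx":0,"ry":0,"rz":0},{"tx":0,"ty":0,"tz":0,"rx":0,"ry":0,"rz":0},{"tx":0,"ty":0,"tz":0,"rx":0,"ry":0,"rz":0},{"tx":0,"ty":0,"tz":0,"rx":0,"ry":0,"rz":0},{"tx":0,"ty":0,"tz":0,"rx":0,"ry":0,"rz":0},{"tx":0,"ty":0,"tz":0,"rx":0,"ry":0,"rz":0},{"tx":0,"ty":0,"tz":0,"rx":0,"ry":0,"rz":0},{"tx":0,"ty":0,"tz":0,"rx":0,"ry":0,"rz":0},{"tx":0,"ty":0,"tz":0,"rx":0,"ry":0,"rz":0},{"tx":0,"ty":0,"tz":0,"rx":0,"ry":0,"rz":0},{"tx":0,"ty":0,"tz":0,"rx":0,"ry":0,"rz":0},{"tx":0,"ty":0,"tz":0,"rx":0,"ry":0,"rz":0},{"tx":0,"ty":0,"tz":0,"rx":0,"ry":0,"rz":0},{"tx":0,"ty":0,"tz":0,"rx":0,"ry":0,"rz":0},{"tx":0,"ty":0,"tz":0,"rx":0,"ry":0,"rz":0},{"tx":0,"ty":0,"tz":0,"rx":0,"ry":0,"rz":0},{"tx":0,"ty":0,"tz":0,"rx":0,"ry":0,"rz":0},{"tx":0,"ty":0,"tz":0,"rx":0,"ry":0,"rz":0}]'; python3 -m creep '[{"tx":0,"ty":0,"tz":0,"rx":0,"ry":0,"rz":0},{"tx":0,"ty":0,"tz":0,"rx":0,"ry":0,"rz":0},{"tx":0,"ty":0,"tz":0,"rx":0,"ry":0,"rz":0},{"tx":0,"ty":0,"tz":0,"rx":0,"ry":0,"rz":0},{"tx":0,"ty":0,"tz":0,"rx":0,"ry":0,"rz":0},{"tx":0,"ty":0,"tz":0,"rx":0,"ry":0,"rz":0},{"tx":0,"ty":0,"tz":0,"rx":0,"ry":0,"rz":0},{"tx":0,"ty":0,"tz":0,"rx":0,"ry":0,"rz":0},{"tx":0,"ty":0,"tz":0,"rx":0,"ry":0,"rz":0},{"tx":0,"ty":0,"tz":0,"rx":0,"ry":0,"rz":0}]'; python3 chk.py pics/c4.png
```

```text
time_s: 16.85
tool_pos: [0.5574, 0.246, 0.1765]
tool_rot: [180.0, 0.0, 22.0]
force: [0.4, -0.7, -1.8]
grip_width: 0.0196
time_s: 18.1
tool_pos: [0.5574, 0.246, 0.1765]
tool_rot: [180.0, 0.0, 22.0]
force: [-0.3, -0.2, -0.2]
grip_width: 0.0193
[0.55739976 0.24601173 0.17651974] [1.79994752e+02 3.30075230e-04 2.19926646e+01] 18.1 [-0.26851634 -0.18775781 -0.19467756]
```

View pics/c4.png

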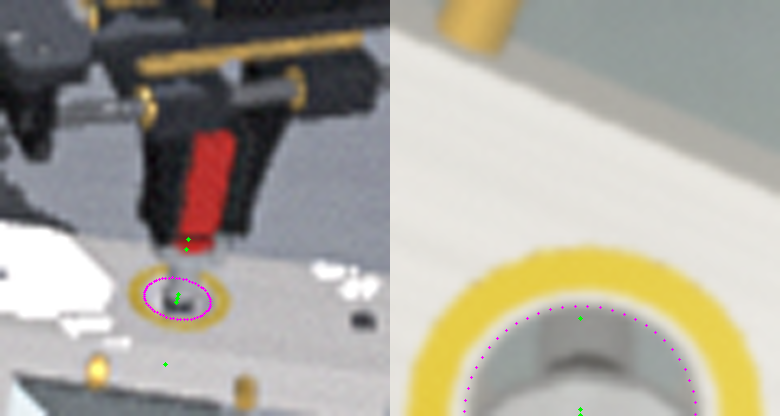

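The picture is unchanged: the stem is centred in the ring, the band is at the bore top, and there is no slip. Handing in.

```bash
python3 -c "
from cell import env
env.sign_off()"
```

```text
the job is handed in; nothing more can be done
```

I took the red pin from the crate, carried it over the stand and lowered its stem upright into the bore. I held it there for about 4 s and handed the job in still gripping it, at about 18 s of the 56 s allowed.

- **Last checks:** The black band centre was at z ≈ 0.115 m, level with the bore top to about 1 mm. The stem was within about 0.5 mm of the ring centre in the scene and wrist views. Tool tilt was about 0°, the pose did not move during the hold, and force readings stayed at noise level (under 2 N), with no sign of contact with the stand.
- **Disagreements:** The cameras differed by 1–2 mm on the absolute bore position (top y 0.2444, scene 0.2467, wrist 0.246), so I centred by comparing stem and ring in the same picture. My first move call was refused because its rows lacked some keys, and nothing moved.
- **Not rechecked:** I last saw the rest of the scene after the pin reached the stand, before lowering. The sleeves, blue pin and loose items looked unmoved then.

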